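# Unstack the cutting patterns onto their outline boards

### The job

Take the stack of four plywood cutting patterns apart from the top down, one at a time, and lay each one flat on the grey board that shows its own outline, turned so that it covers the black shape, before taking the next. Leave the rivet jar where it stands.

Things in the scene. Friction and masses are not known exactly. Their poses are not given: they have to be found in the camera images.
- dogbone: Laser-cut plywood pattern, pale face with a dark edge, 14 mm thick. Origin: centre of its underside, z up. Dog-bone shape 180 mm long along its x: a straight waist 36 mm wide joins two round ends of 56 mm diameter, centred 62 mm either side of the origin. About 100 g. Lowest of the stack, lying on the bench.
- cross: Laser-cut plywood pattern, pale face with a dark edge, 14 mm thick. Origin: centre of its underside, z up. Plus-shaped cross: two bars 130 mm long and 34 mm wide along its x and y, crossing at the origin. About 80 g. Second from the bottom, lying on the dog-bone roughly in line with it, so that two of its arms stick out at the sides.
- strap: Laser-cut plywood pattern, pale face with a dark edge, 14 mm thick. Origin: centre of its underside, z up. Short strap with round ends, 100 mm long along its x and 30 mm wide. About 35 g. Third from the bottom, lying across the middle of the cross, roughly diagonally.
- disc: Laser-cut plywood pattern, pale face with a dark edge, 14 mm thick. Origin: centre of its underside, z up. Round disc, 46 mm diameter. About 20 g. On top of the stack, in the middle of the strap (underside 42 mm above the bench).
- dogbone_board: Fixed light-grey board 6 mm thick, on the bench, with the dog-bone painted on it in black at true size. Origin: centre of its underside (the outline is centred there), z up; the pattern's underside ends 6 mm above it. 196 x 72 mm (x, y); the outline's length is along x.
- cross_board: Fixed light-grey board 6 mm thick, on the bench, with the cross painted on it in black at true size. Origin: centre of its underside (the outline is centred there), z up; the pattern's underside ends 6 mm above it. 146 x 146 mm; the outline's bars are along x and y.
- strap_board: Fixed light-grey board 6 mm thick, on the bench, with the short strap painted on it in black at true size. Origin: centre of its underside (the outline is centred there), z up; the pattern's underside ends 6 mm above it. 120 x 50 mm (x, y); the outline's length is along x.
- disc_board: Fixed light-grey board 6 mm thick, on the bench, with the disc painted on it in black at true size. Origin: centre of its underside (the outline is centred there), z up; the pattern's underside ends 6 mm above it. 70 x 70 mm.
- rivet_jar: Small glass jar with a brass lid, 56 mm diameter, 70 mm high, standing loose on the bench near the left-hand boards; to be left alone. Origin: centre of its underside.
Mind the look-alikes: they are no part of the job. What is shaped like the strap_board but blue or orange is not meant.

How it is judged:
By the outcome, as a careful person would: the job done as asked, in the order asked, and still so for the second after the job is handed in, with the robot touching nothing.
It also fails if it takes over 104 s, if anything falls off the work surface, if the arm or the gripper's body presses on something with over 40 N, if the wrist force passes 120 N, or if a joint passes its speed limit or range.

### The arm

A 6-joint arm with a two-finger parallel gripper is mounted at the origin on the work surface. World frame = base frame: x ahead of the robot, y to its left, z up, the work surface at z = 0. Lengths are in m, angles in rad, forces in N, time in s.
With the tool pointing down it reaches from about 0.375 to 0.75 m from the base axis. Payload 9 kg.
Tool frame: the origin (TCP) lies midway between the tips of the shut fingers; the grasp point (between the pads) lies r.grasp_offset behind it (r.grasp_offset is the distance from the TCP to the grasp point, in m); z points along the fingers, y is the line along which they close (so a half turn about z gives the same grasp; the last joint's range is limited). The gripper opens to 85 mm and grips with 20 to 120 N. Pads are 22 mm wide; open, the fingers measure 114 mm over their backs; the gripper's body (76 mm by 85 mm) begins 54 mm behind the grasp point. The pads swing forward as they close: fully open they stand 13 mm farther back than shut.
Start: joints at [-1.467, 0.104, 0.097, 1.564, 0, 1.353], TCP at [0.19, -0.569, 0.231] pointing down, gripper open.
Joint ranges: [-2.99, 2.99], [-0.84, 1.86], [-1.1, 1.16], [-1.84, 2.11], [-1.51, 1.56], [-3.14, 3.14]. Speed limits (rad/s): [2.22, 2.22, 2.57, 3.14, 3.14, 3.14].

### API

Orientations are given as a 3x3 rotation matrix whose columns are the frame's x, y, z axes.
In Python, from bench import r, cams gives the robot as it stands.
- The arm moves only by the tool servo_tool, never from a script. Its argument "moves" is text: rows parted by semicolons, each of 5 numbers parted by spaces: the finger opening in cm, from 0 to 8.54, then the shift along the tool's x, y, z in cm, then the turn about the tool's z in rad. A call has 1 to 12 rows; each row shifts and turns the commanded pose from where the row before left it, along the tool's axes as they then stand; what a row does not reach is not made up. A row lasts 1/10 s, in which the tool goes at most 50 mm and 8.59 degrees, less where a joint would pass 70% of its speed; a pose out of reach is approached as far as the arm can. A call with a gripper value outside its range is refused whole. The fingers move at their own pace and stop on an object; "squeeze" is the grip in N (left out, the last holds). Time passes only in rows, so rows that do not move let the fingers close. It gives the time, the measured TCP pose, the force, the opening and the grip force at its end, in the units of the state.
- r.get_state(): the state, without advancing time (a new reading comes with each control period).
- cams.get_image(name): name is "scene" or "top"; returns (picture, depth): 420x560x3 uint8, red, green, blue; 420x560 float32, m along the optical axis (not along the pixel's ray), 0 where there is no reading.
- cams.camera_model(name): a dict with "mtx" (3x3 intrinsics, pixels), "k1" (the pictures are not rectified: a ray, as slopes to the right and down, at radius r is drawn at 1 + k1 r^2 times it, then the intrinsics apply), "rvec" (rotation vector, rad) and "tvec" (3), from world to camera coordinates, as OpenCV has them. Camera axes: x right, y down, z forward; pixel columns grow to the right and rows downward; lengths in m; the calibration is good to about 2 mm. A picture is of the moment at which its call begins. camera_model takes no time and is no camera call.
- r.hand_in(): hands the job in; it is judged then, once.
Trained networks look in the newest picture that a camera, given by its name, has taken for a name from the list of things; names that differ only in an ending like _2 or _b are one class to them, and where a whole thing is asked for, a point or a joint stands for the part that bears it (a point fixed in the world has none). Each returns a list of dicts, best first, with "p" (0 to 1); they miss things now and then, are a little off and sometimes report something else, mostly with a low value. They report only what shows in the picture. A call takes as long as a camera call. They do not tell look-alikes from the thing itself.
- cams.recognise(camera, target): "point" ([column, row] in pixels, amid what is visible of it).
- cams.silhouettes(camera, target): "pixels" (420x560 bool, what is visible of it) and "point" ([column, row] in pixels, amid what is visible of it).
The state is a dict: "time_s": time; "joints": joint angles; "dq": joint speeds; "joint_efforts": joint torques, N m; "tcp_pos": TCP position; "tcp_rot": TCP orientation; "wrist_force": force on the tool from outside, world axes, zero at the start; "ft_torque": the same for the moment, N m; "opening": finger opening in m; "grasp_force": force on a finger pad.
Only numpy, scipy, OpenCV 4.12 (cv2) and the standard library are available. Lean on these libraries where they do the work, as an engineer would, in place of code of your own. Each camera call takes 0.05 s, during which the arm holds its last target. There are 200 camera calls.

## Working session

There is one attempt and no reset: what is moved stays moved. The work goes in short steps, Python scripts to look and compute and a tool call to move; the robot and the scene stay as the last step left them, time stands still between calls to the robot, and variables do not carry over. Pictures are saved under pics/ and viewed, at most 14 in all, crops included, and the job is handed in when it is done.

Besides the shell and the picture viewer there is one more tool, called in YAML: its name, and indented under it one key for each argument. servo_tool: Moves the arm, as the interface text tells. Its arguments: {"type":"object","properties":{"moves":{"type":"string"},"squeeze":{"type":"number"}},"required":["moves"]}

```bash
mkdir -p pics; ls; cat > h.py <<'E'
import numpy as np, cv2
from bench import r, cams
def snap(n,f):
    p,d=cams.get_image(n); cv2.imwrite('pics/'+f+'.png',p[:,:,::-1]); return p,d
def ray(n,px):
    m=cams.camera_model(n);K=np.array(m['mtx']);k=m['k1']
    px=np.atleast_2d(np.float64(px)); 
    s=cv2.undistortPoints(px[:,None,:],K,np.array([k,0,0,0,0.]))[:,0]
    R=cv2.Rodrigues(np.array(m['rvec'],float))[0];t=np.array(m['tvec'],float).ravel()
    return -R.T@t, np.c_[s,np.ones(len(s))]@R
def at(n,px,z):
    c,d=ray(n,px); return c+d*((z-c[2])/d[:,2])[:,None]
E
python3 - <<'E'
from h import *
for n in('scene','top'):
    p,d=snap(n,n+'1'); print(n,ray(n,[[280,210]]), p.shape)
    for t in 'dogbone cross strap disc dogbone_board cross_board strap_board disc_board rivet_jar'.split():
        print(t,[(np.round(x['point']).astype(int).tolist(),round(x['p'],2),at(n,x['point'],.006).round(3)[0,:2].tolist()) for x in cams.recognise(n,t)])
print(r.get_state(), r.grasp_offset)
E
```

```text
pics
scene (array([ 0.92092692, -0.31389061,  1.01802174]), array([[-0.43943312,  0.26728099, -0.85779938]])) (420, 560, 3)
dogbone [([306, 291], 0.63, [0.629, -0.054])]
cross [([308, 269], 0.85, [0.582, -0.019])]
strap [([313, 270], 0.83, [0.589, -0.01])]
disc [([312, 266], 0.59, [0.58, -0.007])]
dogbone_board [([240, 328], 0.7, [0.633, -0.229])]
cross_board [([353, 174], 0.79, [0.396, 0.235])]
strap_board [([194, 242], 0.86, [0.382, -0.236]), ([161, 203], 0.72, [0.234, -0.266]), ([107, 241], 0.64, [0.277, -0.427])]
disc_board [([407, 238], 0.63, [0.628, 0.246])]
rivet_jar [([313, 270], 0.74, [0.59, -0.009]), ([419, 171], 0.56, [0.474, 0.405])]
top (array([ 0.17864883, -0.01162188,  1.4910543 ]), array([[ 0.17523245,  0.0052495 , -0.98456324]])) (420, 560, 3)
dogbone [([270, 176], 0.52, [0.557, 0.032])]
cross [([289, 166], 0.7, [0.59, -0.032])]
strap [([281, 175], 0.67, [0.56, -0.006])]
disc [([286, 167], 0.66, [0.586, -0.022])]
dogbone_board [([350, 157], 0.87, [0.622, -0.23])]
cross_board [([204, 223], 0.84, [0.397, 0.241])]
strap_board [([352, 232], 0.74, [0.375, -0.235]), ([417,
[... 239 characters left out ...]
428570e-05,  1.35311521e+00]), 'dq': array([ 0.0006908 ,  0.00065418,  0.0011616 ,  0.00197999, -0.00176562,
        0.00133737]), 'joint_efforts': array([ 8.59593147e-04, -5.56770015e+01,  5.03773355e+01,  6.77448388e-04,
       -4.09346612e-04,  1.38705516e-05]), 'tcp_pos': array([ 0.18979567, -0.56922982,  0.23136609]), 'tcp_rot': array([[ 9.48666826e-01,  3.16277175e-01,  3.29067165e-05],
       [ 3.16277176e-01, -9.48666817e-01, -1.32639106e-04],
       [-1.07332118e-05,  1.36237963e-04, -9.99999991e-01]]), 'wrist_force': array([-0.08977969,  0.72395458,  0.77212699]), 'ft_torque': array([-0.01159951, -0.01914491,  0.00770023]), 'grasp_force': 0.0, 'opening': 0.08519451466323485} 0.0187
```

```bash
python3 -c "
import cv2
a=cv2.imread('pics/top1.png')[90:330,110:470];b=cv2.imread('pics/scene1.png')
cv2.imwrite('pics/t1c.png',cv2.resize(a,(800,533),interpolation=cv2.INTER_CUBIC))
cv2.imwrite('pics/s1c.png',b)"
```

```text
(no output)
```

View pics/t1c.png

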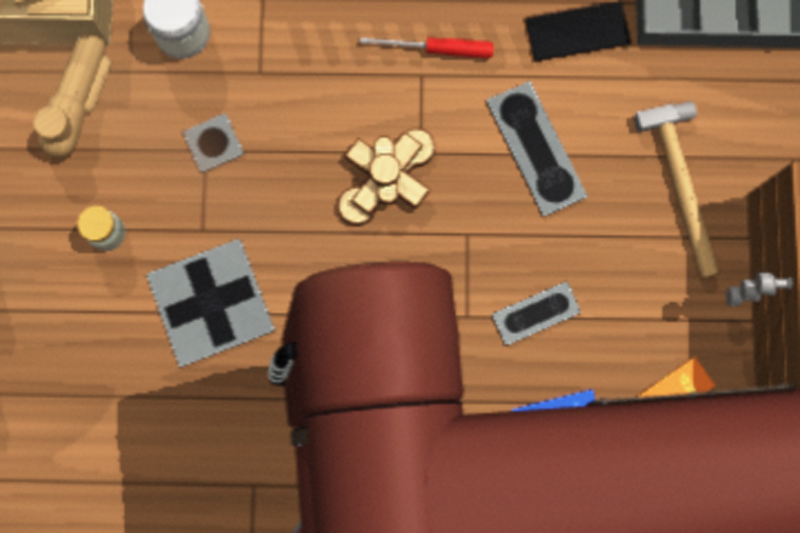

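View pics/s1c.png

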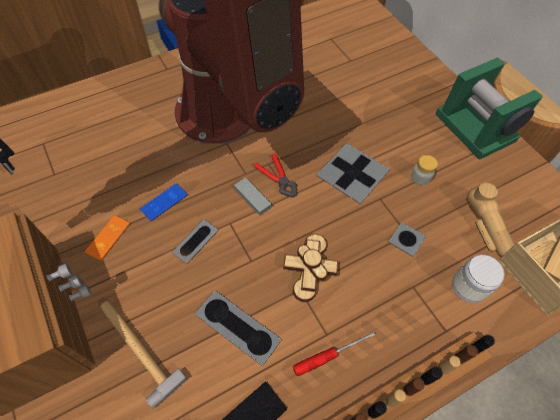

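Top and scene views: the real strap board is grey with a black outline, at scene (194,242). The look-alikes are blue (163,203), orange (107,240) and a plain grey block (253,195). The jar is at (425,170) and the stack at (312,265). Next I measure poses from shape masks and depth.

```bash
cat >> h.py <<'E'
def cloud(n,d):
    v,u=np.mgrid[0:420,0:560]; c,D=ray(n,np.c_[u.ravel(),v.ravel()])
    return (c+D*d.reshape(-1,1)).reshape(420,560,3)
def pose(P,w=None):
    c=np.average(P,axis=0,weights=w); q=P-c; C=np.cov(q.T,aweights=w); e,V=np.linalg.eigh(C)
    return c,np.degrees(np.arctan2(V[1,1],V[0,1])),np.sqrt(e)
E
python3 - <<'E'
from h import *
B={'dogbone_board':(.627,-.23,.1),'cross_board':(.397,.24,.075),'strap_board':(.378,-.236,.055),'disc_board':(.63,.247,.033)}
for n in('scene','top'):
    p,d=cams.get_image(n); X=cloud(n,d); v,u=np.mgrid[0:420,0:560]
    g=p.astype(float).mean(2); W=at(n,np.c_[u.ravel(),v.ravel()],.006).reshape(420,560,3)
    for b,(x,y,R) in B.items():
        near=np.hypot(W[...,0]-x,W[...,1]-y)<R+.015
        sil=np.zeros((420,560),np.uint8)
        for s in cams.silhouettes(n,b):
            if near[tuple(np.int_(s['point'][::-1]))]: sil=s['pixels'].astype(np.uint8);break
        hull=cv2.convexHull(np.argwhere(sil)[:,::-1].astype(np.int32))
        m=np.zeros_like(sil); cv2.fillConvexPoly(m,hull,1)
        o=pose(W[m>0][:,:2]); rect=cv2.minAreaRect((W[m>0][:,:2]*1000).astype(np.float32))
        gg=g[m>0]; lo,hi=np.percentile(gg,[8,80]); k=cv2.erode(m,np.ones((3,3)))>0
        w=np.clip((hi-g)/(hi-lo),0,1)*k; w[w<.25]=0; s=w>0
        q=pose(W[s][:,:2],w[s])
        print(n,b,'board',o[0].round(4),round(o[1],1),'rect',np.round(rect[0],1),np.round(rect[1]),round(rect[2],1),'black',q[0].round(4),round(q[1],1),(q[2]*1000).round(1), int(s.sum()),'z',np.median(X[m>0][:,2]).round(4))
    near=np.hypot(X[...,0]-.58,X[...,1]+.01)<.15
    z=X[...,2]; print(np.histogram(z[near&(z>-.01)],bins=np.arange(-.006,.07,.004)))
    for a in((.008,.02),(.022,.034),(.036,.048),(.05,.064)):
        s=near&(z>a[0])&(z<a[1]); q=pose(X[s][:,:2]) if s.sum()>4 else 0; print(a,int(s.sum()),q, np.median(z[s]))
    a=cv2.resize(p[:,:,::-1][210:320,260:370] if n=='scene' else p[:,:,::-1][130:210,240:330],None,fx=5,fy=5,interpolation=cv2.INTER_CUBIC)
    cv2.imwrite('pics/st_%s.png'%n,a)
E
```

```text
scene dogbone_board board [ 0.6295 -0.2337] -154.2 rect [ 626.7 -234.4] [196.  74.] 25.8 black [ 0.6285 -0.2329] -154.6 [12.8 52.7] 1481 z 0.0052
scene cross_board board [0.3938 0.2372] 91.5 rect [392.4 238.6] [146. 150.] 21.3 black [0.3891 0.2403] 115.3 [29.  29.1] 865 z 0.005
scene strap_board board [ 0.3826 -0.2325] 114.8 rect [ 381.8 -231.6] [ 52. 119.] 24.8 black [ 0.3792 -0.2312] 114.0 [ 8.3 26.6] 413 z 0.0048
scene disc_board board [0.6294 0.2431] -162.4 rect [629.4 243.6] [70. 69.] 25.7 black [0.6279 0.246 ] 90.9 [11.3 11.3] 242 z 0.0053
(array([2455, 5710,  600,   34,  289,  171,   37,  206,  571,   74,   24,
        166,   89,   15,   70,  193,   19,    0,    0]), array([-0.006, -0.002,  0.002,  0.006,  0.01 ,  0.014,  0.018,  0.022,
        0.026,  0.03 ,  0.034,  0.038,  0.042,  0.046,  0.05 ,  0.054,
        0.058,  0.062,  0.066,  0.07 ]))
(0.008, 0.02) 505 (array([ 0.58921075, -0.02375316]), np.float64(133.292450969868), array([0.01911951, 0.06626335])) 0.013226032003784471
(0.022, 0.034) 851 (array([ 0.58448721, -0.01936231]), np.float64(61.0677442726878), array([0.03269458, 0.03432299])) 0.02738961101259585
(0.036, 0.048) 278 (array([ 0.58728478, -0.01366735]), np.float64(-174.0540372978921), array([0.00942424, 0.0334193 ])) 0.04122071690766621
(0.05, 0.064) 282 (array([ 0.57851433, -0.01096215]), np.float64(143.74286845470186), array([0.01144784, 0.0120422 ])) 0.055314860167879565Traceback (most recent call last):
  File "<stdin>", line 12, in <module>
cv2.error: OpenCV(4.12.0) /io/opencv/modules/imgproc/src/drawing.cpp:2404: error: (-215:Assertion failed) points.checkVector(2, CV_32S) >= 0 in function 'fillConvexPoly'
```

View pics/st_scene.png

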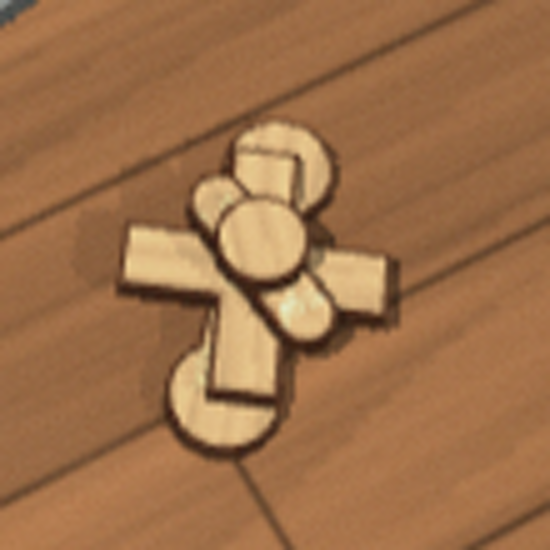

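```bash
cat >> h.py <<'E'
from scipy.optimize import minimize
def seg(q,a,rr): # sdf of capsule along x half a
    return np.hypot(np.abs(q[:,0])-np.minimum(np.abs(q[:,0]),a),q[:,1])-rr
def box(q,hx,hy):
    d=np.abs(q)-[hx,hy]; return np.hypot(*np.maximum(d,0).T)+np.minimum(d.max(1),0)
SDF={'disc':lambda q:np.hypot(*q.T)-.023,'strap':lambda q:seg(q,.035,.015),
 'cross':lambda q:np.minimum(box(q,.065,.017),box(q,.017,.065)),
 'dogbone':lambda q:np.minimum(box(q,.062,.018),np.hypot(np.abs(q[:,0])-.062,q[:,1])-.028)}
def fit(s,ins,out,p0):
    f=SDF[s]; cl=.006
    def cost(p):
        c,sn=np.cos(p[2]),np.sin(p[2]); R=np.array([[c,-sn],[sn,c]])
        return np.clip(f((ins-p[:2])@R),0,cl).sum()+np.clip(-f((out-p[:2])@R),0,cl).sum()
    best=None
    for da in np.radians([-12,-4,4,12]):
        o=minimize(cost,[p0[0],p0[1],p0[2]+da],method='Nelder-Mead',options=dict(initial_simplex=np.array([p0[0],p0[1],p0[2]+da])+np.array([[0,0,0],[.008,0,0],[0,.008,0],[0,0,.15]]),xatol=1e-5,fatol=1e-7,maxiter=600))
        if best is None or o.fun<best.fun: best=o
    return best.x[:2].round(4),round(float(np.degrees(best.x[2])),1),round(best.fun/(len(ins)+len(out))*1000,3)
G={'dogbone':(.628,-.233,25),'cross':(.392,.239,22),'strap':(.380,-.232,114),'disc':(.629,.245,0)}
S={'disc':(.58,-.011,0),'strap':(.583,-.013,6),'cross':(.58,-.015,45),'dogbone':(.585,-.02,-47)}
LV={'disc':.056,'strap':.042,'cross':.028,'dogbone':.014}
def boards(n,p):
    v,u=np.mgrid[0:420,0:560]; g=p.astype(float); W=at(n,np.c_[u.ravel(),v.ravel()],.006).reshape(420,560,3)[...,:2]
    sat=g.max(2)-g.min(2); g=g.mean(2)
    for s,(x,y,a) in G.items():
        q=W-[x,y]; c,sn=np.cos(np.radians(a)),np.sin(np.radians(a))
        near=SDF[s]((q.reshape(-1,2))@np.array([[c,-sn],[sn,c]])).reshape(420,560)<.008
        lo,hi=np.percentile(g[near],[10,92]); t=(lo+hi)/2
        print(n,s+'_board',fit(s,W[near&(g<t)],W[near&(g>=t)],(x,y,np.radians(a))))
def layers(n,d,names):
    X=cloud(n,d); P=X.reshape(-1,3); P=P[np.hypot(P[:,0]-.583,P[:,1]+.013)<.13]
    for s in names:
        h=LV[s]; i=np.abs(P[:,2]+.0007-h)<.0055; o=P[:,2]<h-.0085
        x,y,a=S[s]; print(n,s,fit(s,P[i][:,:2],P[o][:,:2],(x,y,np.radians(a))),int(i.sum()))
E
python3 - <<'E'
from h import *
for n in('scene','top'):
    p,d=cams.get_image(n); boards(n,p); layers(n,d,S)
    X=cloud(n,d); m=X[(np.hypot(X[...,0]-.48,X[...,1]-.39)<.06)&(X[...,2]>.062)]; print('jar',m.mean(0),m[:,2].max())
    for c in G: pass
E
```

```text
scene dogbone_board (array([ 0.6262, -0.2337]), 25.4, np.float64(0.002))
scene cross_board (array([0.3883, 0.2407]), 22.3, np.float64(0.004))
scene strap_board (array([ 0.3788, -0.2312]), 114.4, np.float64(0.002))
scene disc_board (array([0.6272, 0.2463]), 9.1, np.float64(0.01))
scene disc (array([ 0.5773, -0.0092]), 10.9, np.float64(0.005)) 284
scene strap (array([ 0.578 , -0.0119]), 5.5, np.float64(0.026)) 276
scene cross (array([ 0.5791, -0.0127]), 53.8, np.float64(0.032)) 846
scene dogbone (array([ 0.5782, -0.0123]), -43.4, np.float64(0.028)) 496
jar [0.4900844  0.39475956 0.06982521] 0.07740572002491375
top dogbone_board (array([ 0.6268, -0.2347]), 25.4, np.float64(0.012))
top cross_board (array([0.3888, 0.2394]), 22.4, np.float64(0.004))
top strap_board (array([ 0.3793, -0.2323]), 114.4, np.float64(0.006))
top disc_board (array([0.6283, 0.2447]), 16.1, np.float64(0.001))
top disc (array([ 0.5783, -0.0102]), -5.2, np.float64(0.003)) 149
top strap (array([ 0.584, -0.011]), 5.8, np.float64(0.01)) 138
top cross (array([ 0.5809, -0.0134]), 53.9, np.float64(0.015)) 478
top dogbone (array([ 0.5786, -0.0126]), -43.3, np.float64(0.065)) 293
jar [0.48921704 0.39466563 0.0691604 ] 0.07546674265596454
```

```bash
cat >> h.py <<'E'
def go(x,y,z,al,s=None):
    s=s or r.get_state(); R=s['tcp_rot']; d=R.T@(np.array([x,y,z])-s['tcp_pos'])*100
    a=np.arctan2(R[1,0],R[0,0]); t=(a-np.radians(al)+np.pi)%(2*np.pi)-np.pi
    print('shift cm',d.round(2),'turn',round(t,3),'| al',np.degrees(a).round(1),'tcp',s['tcp_pos'].round(4),'F',s['wrist_force'].round(1),'grip',round(float(s['grasp_force']),1),'open',round(float(s['opening']),4),'t',round(s['time_s'],1),'q6',s['joints'][5].round(2))
E
python3 -c "
from h import *
go(.578,-.0097,.12,30)"
```

```text
shift cm [ 54.53 -40.81  11.13] turn -0.202 | al 18.4 tcp [ 0.1898 -0.5693  0.2313] F [-0.6  0.4 -0.4] grip 0.0 open 0.0856 t 1.4 q6 1.35
```

servo_tool:
  moves: "7 2.7 -2 0 0;7 2.7 -2 0 0;7 2.7 -2 0 0;7 2.7 -2 0 0;7 2.7 -2 0 0;7 2.7 -2 0 0;7 2.7 -2 0 0;7 2.7 -2 0 0;7 2.7 -2 0 0;7 2.7 -2 0 0"
  squeeze: 30

```text
time_s: 2.45
tcp_pos: [0.3833, -0.293, 0.2315]
tcp_rot: [[0.949, 0.316, 0.0], [0.316, -0.949, -0.001], [0.0, 0.001, -1.0]]
wrist_force: [0.6, -1.0, -0.5]
opening: 0.0697
grasp_force: 0.0
```

servo_tool:
  moves: "7 2.7 -2 1 0;7 2.7 -2 1 0;7 2.7 -2 1 0;7 2.7 -2 1 0;7 2.7 -2 1 0;7 2.7 -2 1 0;7 2.7 -2 1 0;7 2.7 -2 1 0;7 2.7 -2 1 0;7 2.7 -2 1 -0.1;7 0 0 0 -0.1;7 0 0 0 0"

```text
time_s: 3.65
tcp_pos: [0.5755, -0.0181, 0.1307]
tcp_rot: [[0.865, 0.501, -0.001], [0.501, -0.865, 0.0], [-0.001, -0.001, -1.0]]
wrist_force: [-0.5, -0.3, -0.1]
opening: 0.0697
grasp_force: 0.0
```

```bash
python3 - <<'E'
from h import *
go(.578,-.0097,.043,30)
E
```

```text
shift cm [ 0.65 -0.6   8.77] turn 0.001 | al 30.1 tcp [ 0.5755 -0.0181  0.1307] F [-0.5 -0.3 -0.1] grip 0.0 open 0.0697 t 3.6 q6 2.36
```

servo_tool:
  moves: "7 0.3 -0.3 2.2 0;7 0.35 -0.3 2.2 0;7 0 0 2 0;7 0 0 1.4 0;7 0 0 0.9 0;7 0 0 0 0"

```text
time_s: 4.25
tcp_pos: [0.5775, -0.0108, 0.0434]
tcp_rot: [[0.868, 0.497, -0.001], [0.497, -0.868, 0.0], [-0.001, -0.001, -1.0]]
wrist_force: [0.1, 0.8, 1.2]
opening: 0.0698
grasp_force: 0.0
```

```bash
python3 - <<'E'
from h import *
go(.578,-.0097,.043,30)
p,d=snap('scene','d1')
cv2.imwrite('pics/d1c.png',cv2.resize(cv2.imread('pics/d1.png')[170:330,200:420],None,fx=3.5,fy=3.5,interpolation=cv2.INTER_CUBIC))
E
```

```text
shift cm [ 0.1  -0.07  0.04] turn -0.003 | al 29.8 tcp [ 0.5775 -0.0108  0.0434] F [0.1 0.8 1.2] grip 0.0 open 0.0698 t 4.2 q6 2.38
```

View pics/d1c.png

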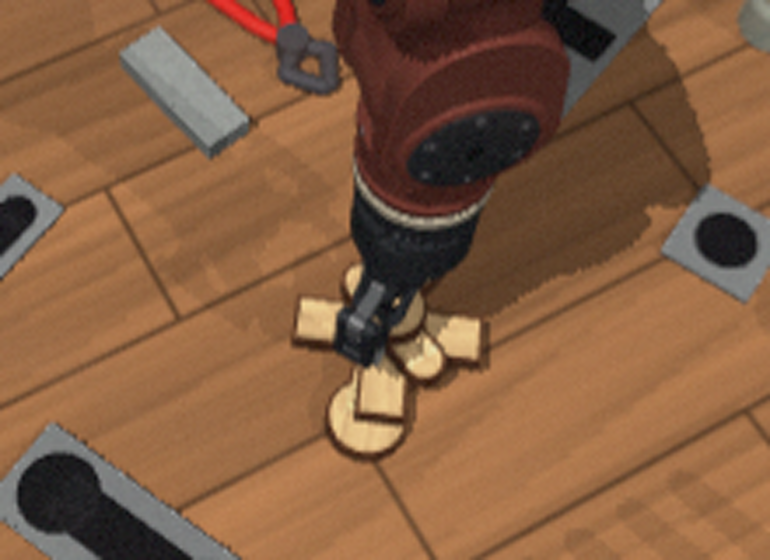

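The crop shows the fingers straddling the disc (crop ~(405,315)), clear of the strap below it. The disc board at crop (725,240) is unobstructed. Closing now.

servo_tool:
  moves: "7 0.1 0 0 0;4 0 0 0 0;4 0 0 0 0;4 0 0 0 0;4 0 0 0 0;4 0 0 0 0"
  squeeze: 30

```text
time_s: 4.9
tcp_pos: [0.5797, -0.0102, 0.0454]
tcp_rot: [[0.867, 0.498, 0.002], [0.498, -0.867, -0.001], [0.001, 0.001, -1.0]]
wrist_force: [-1.1, 0.1, 5.4]
opening: 0.0441
grasp_force: 30.3
```

servo_tool:
  moves: "4 0 0 -1 0;4 0 0 -2 0;4 0 0 -3 0;4 0 0 -3 0;4 0 0 0 0"

```text
time_s: 5.4
tcp_pos: [0.5815, -0.0106, 0.1398]
tcp_rot: [[0.867, 0.498, 0.007], [0.498, -0.867, -0.002], [0.005, 0.005, -1.0]]
wrist_force: [1.5, -0.3, 0.6]
opening: 0.0442
grasp_force: 30.6
```

```bash
python3 - <<'E'
from h import *
p,d=snap('scene','d2'); S['disc']=(.578,-.01,0)
layers('scene',d,['strap','cross','dogbone'])
go(.6277,.2455,.08,45)
cv2.imwrite('pics/d2c.png',cv2.resize(cv2.imread('pics/d2.png')[170:330,200:420],None,fx=3,fy=3,interpolation=cv2.INTER_CUBIC))
E
```

```text
scene strap (array([ 0.5778, -0.0117]), 4.7, np.float64(0.021)) 415
scene cross (array([ 0.5789, -0.0126]), 53.7, np.float64(0.033)) 767
scene dogbone (array([ 0.5785, -0.0125]), -43.7, np.float64(0.03)) 352
shift cm [ 16.82 -19.86   5.72] turn -0.264 | al 29.9 tcp [ 0.5806 -0.0104  0.1373] F [ 0.1  0.6 -1.1] grip 30.6 open 0.0441 t 5.5 q6 2.38
```

View pics/d2c.png

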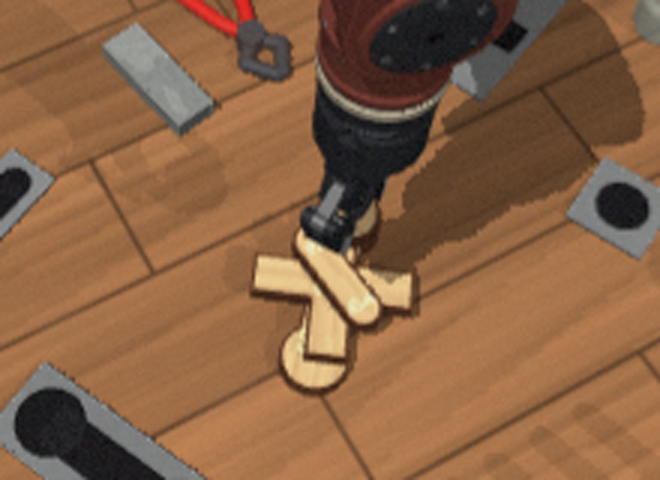

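Only the disc came up (crop (360,215)); the strap and the rest of the stack have not moved. Moving it to the disc board.

servo_tool:
  moves: "4 2.1 -2.5 0 0;4 2.1 -2.5 0 0;4 2.1 -2.5 0 0;4 2.1 -2.5 0 0;4 2.1 -2.5 0 0;4 2.1 -2.5 0.5 0;4 2.1 -2.5 1 0;4 2.1 -2.3 1.5 0;4 0 0 1 -0.13;4 0 0 0 -0.13;4 0 0 0 0"

```text
time_s: 6.55
tcp_pos: [0.625, 0.2455, 0.0927]
tcp_rot: [[0.708, 0.706, -0.002], [0.706, -0.708, -0.001], [-0.002, -0.001, -1.0]]
wrist_force: [-0.1, -0.4, -0.4]
opening: 0.0443
grasp_force: 30.7
```

```bash
python3 - <<'E'
from h import *
go(.6286,.2463,.010,45)
for n in('scene','top'):
    p,d=cams.get_image(n); X=cloud(n,d).reshape(-1,3)
    for s in cams.silhouettes(n,'disc')[:2]:
        q=X[s['pixels'].ravel()]; print(n,s['p'],s['pixels'].sum(),np.median(q,0))
E
```

```text
shift cm [0.33 0.2  8.26] turn -0.001 | al 44.9 tcp [0.625  0.2455 0.0927] F [-0.1 -0.4 -0.4] grip 30.7 open 0.0443 t 6.5 q6 2.54
scene 0.48 116 [0.61662868 0.23231709 0.10183396]
top 0.4 550 [ 0.57770387 -0.01776805  0.02768128]
top 0.3 1224 [ 0.62408376 -0.23386435  0.006256  ]
```

servo_tool:
  moves: "4 0.2 0.1 2.5 0;4 0.15 0.1 2.5 0;4 0 0 1.5 0;4 0 0 0.8 0;4 0 0 0.4 0;4 0 0 0.2 0;4 0 0 0 0"

```text
time_s: 7.45
tcp_pos: [0.6304, 0.2465, 0.0161]
tcp_rot: [[0.71, 0.704, 0.001], [0.704, -0.71, 0.0], [0.001, 0.001, -1.0]]
wrist_force: [-0.4, 0.1, 0.3]
opening: 0.0443
grasp_force: 30.7
```

```bash
python3 - <<'E'
from h import *
go(.6286,.2463,.010,45)
E
```

```text
shift cm [-0.14 -0.12  0.61] turn -0.004 | al 44.8 tcp [0.6304 0.2465 0.0161] F [-0.4  0.1  0.3] grip 30.7 open 0.0443 t 7.5 q6 2.54
```

servo_tool:
  moves: "4 -0.1 -0.1 0.3 0;4 0 0 0.2 0;4 0 0 0 0"

```text
time_s: 7.75
tcp_pos: [0.6283, 0.2464, 0.0101]
tcp_rot: [[0.71, 0.705, -0.0], [0.705, -0.71, -0.0], [-0.0, -0.0, -1.0]]
wrist_force: [0.1, -0.2, -0.6]
opening: 0.0447
grasp_force: 30.7
```

```bash
python3 - <<'E'
from h import *
go(.6286,.2463,.0095,45)
go(.6286,.2463,.0095,45)
cams.get_image('top')
go(.6286,.2463,.0095,45)
E
```

```text
shift cm [0.01 0.03 0.06] turn -0.004 | al 44.8 tcp [0.6283 0.2464 0.0101] F [ 0.1 -0.2 -0.6] grip 30.7 open 0.0447 t 7.8 q6 2.54
shift cm [0.01 0.03 0.06] turn -0.004 | al 44.8 tcp [0.6283 0.2464 0.0101] F [ 0.1 -0.2 -0.6] grip 30.7 open 0.0447 t 7.8 q6 2.54
shift cm [0.   0.02 0.08] turn -0.004 | al 44.8 tcp [0.6284 0.2464 0.0103] F [ 0.  -0.1  0. ] grip 30.7 open 0.0445 t 7.8 q6 2.54
```

No contact yet, about 1 mm to go.

servo_tool:
  moves: "4 0 0 0.1 0;4 0 0 0 0;5.2 0 0 0 0;5.8 0 0 0 0;6.5 0 0 0 0;6.5 0 0 -1 0;6.5 0 0 -3 0;6.5 0 0 -4 0;6.5 0 0 -4 0"

```text
time_s: 8.7
tcp_pos: [0.6281, 0.2463, 0.131]
tcp_rot: [[0.71, 0.705, -0.0], [0.705, -0.71, -0.0], [-0.0, -0.0, -1.0]]
wrist_force: [0.3, -0.4, -0.7]
opening: 0.0651
grasp_force: 0.0
```

```bash
cat >> h.py <<'E'
def placed(s,n):
    p,d=cams.get_image(n); X=cloud(n,d).reshape(-1,3); x,y,a=G[s]
    P=X[np.hypot(X[:,0]-x,X[:,1]-y)<.12]; i=np.abs(P[:,2]-.0195)<.0055; o=P[:,2]<.0115
    print(n,'placed',s,fit(s,P[i][:,:2],P[o][:,:2],(x,y,np.radians(a))),int(i.sum()),'z',np.median(P[i][:,2]).round(4)); return p,d
E
python3 - <<'E'
from h import *
for n in('scene','top'):
    p,d=placed('disc',n); layers(n,d,['strap'])
go(.579,-.0117,.1,5.2)
E
```

```text
scene placed disc (array([0.6274, 0.2442]), -4.2, np.float64(0.004)) 244 z 0.0194
scene strap (array([ 0.5788, -0.0115]), 5.1, np.float64(0.019)) 485
top placed disc (array([0.6284, 0.2447]), 19.8, np.float64(0.007)) 102 z 0.0198
top strap (array([ 0.5838, -0.011 ]), 5.6, np.float64(0.011)) 248
shift cm [-22.02  14.61   3.64] turn 0.691 | al 44.8 tcp [0.6319 0.2471 0.1374] F [0.3 0.9 0.8] grip 0.0 open 0.0647 t 8.8 q6 2.54
```

Disc is placed to within about 1–2 mm. Next, the strap.

servo_tool:
  moves: "5 -2.7 1.8 0 0;5 -2.7 1.8 0 0;5 -2.7 1.8 0 0;5 -2.7 1.8 0 0;5 -2.7 1.8 0 0;5 -2.7 1.8 1 0;5 -2.7 1.8 1 0;5 -2.7 1.8 1 0;5 0 0 0 0.138;5 0 0 0 0.138;5 0 0 0 0.138;5 0 0 0 0.138"

```text
time_s: 10.0
tcp_pos: [0.5767, -0.0082, 0.0997]
tcp_rot: [[0.975, 0.222, 0.0], [0.222, -0.975, -0.0], [0.0, 0.0, -1.0]]
wrist_force: [0.6, -0.7, 0.1]
opening: 0.0499
grasp_force: 0.0
```

servo_tool:
  moves: "5 0 0 0 0.138;5 0 0 0 0;5 0 0 0 0"

```text
time_s: 10.3
tcp_pos: [0.5767, -0.008, 0.0996]
tcp_rot: [[0.995, 0.096, 0.0], [0.096, -0.995, -0.0], [0.0, 0.0, -1.0]]
wrist_force: [-0.9, 0.5, -0.2]
opening: 0.05
grasp_force: 0.0
```

```bash
python3 - <<'E'
from h import *
go(.5805,-.0115,.031,5.2)
E
```

```text
shift cm [0.34 0.38 6.86] turn 0.005 | al 5.5 tcp [ 0.5767 -0.008   0.0996] F [-0.9  0.5 -0.2] grip 0.0 open 0.05 t 10.3 q6 2.81
```

servo_tool:
  moves: "5 0.35 0.4 2 0;5 0 0 2 0;5 0 0 1.5 0;5 0 0 0.8 0;5 0 0 0.5 0;5 0 0 0 0;5 0 0 0 0"

```text
time_s: 11.0
tcp_pos: [0.581, -0.0117, 0.032]
tcp_rot: [[0.996, 0.092, 0.001], [0.092, -0.996, -0.0], [0.001, 0.0, -1.0]]
wrist_force: [-0.4, -0.0, -0.1]
opening: 0.0501
grasp_force: 0.0
```

servo_tool:
  moves: "2.5 0 0 0 0;2.5 0 0 0 0;2.5 0 0 0 0;2.5 0 0 0 0"
  squeeze: 30

```text
time_s: 11.4
tcp_pos: [0.5812, -0.0118, 0.0323]
tcp_rot: [[0.996, 0.092, 0.002], [0.092, -0.996, -0.001], [0.002, 0.001, -1.0]]
wrist_force: [-0.6, 0.1, 5.9]
opening: 0.029
grasp_force: 30.6
```

servo_tool:
  moves: "2.5 0 0 -0.5 0;2.5 0 0 -1 0;2.5 0 0 -2.5 0;2.5 0 0 -3 0;2.5 0 0 0 0;2.5 0 0 0 0"

```text
time_s: 12.0
tcp_pos: [0.5812, -0.0118, 0.1025]
tcp_rot: [[0.996, 0.092, 0.002], [0.092, -0.996, -0.001], [0.002, 0.001, -1.0]]
wrist_force: [0.6, 0.1, -1.2]
opening: 0.0291
grasp_force: 30.0
```

```bash
python3 - <<'E'
from h import *
s=r.get_state();dz=s['tcp_pos'][2]
go(.379,-.2317,.009,114.4)
for n in('scene','top'):
    p,d=cams.get_image(n); layers(n,d,['cross','dogbone']); X=cloud(n,d).reshape(-1,3)
    for zz in(.012,):
        P=X[np.hypot(X[:,0]-.58,X[:,1]+.0115)<.09]; h=dz+zz-.0035-.0; i=np.abs(P[:,2]-dz-.011)<.006;o=P[:,2]<.05
        print(fit('strap',P[i][:,:2],P[o][:,:2],(.58,-.0115,.09)),i.sum(),np.median(P[i],0))
p,d=snap('scene','s2')
cv2.imwrite('pics/s2c.png',cv2.resize(cv2.imread('pics/s2.png')[170:330,200:420],None,fx=3,fy=3,interpolation=cv2.INTER_CUBIC))
E
```

```text
shift cm [-22.17  20.04   9.32] turn -1.905 | al 5.3 tcp [ 0.5812 -0.0118  0.1025] F [ 0.6  0.1 -1.2] grip 30.0 open 0.0291 t 12.0 q6 2.8
scene cross (array([ 0.5786, -0.0124]), 53.9, np.float64(0.038)) 863
scene dogbone (array([ 0.5783, -0.0125]), -43.4, np.float64(0.034)) 323
(array([0.5808, 0.0083]), -32.8, np.float64(0.318)) 289 [ 0.60248379 -0.00987566  0.11171405]
top cross (array([ 0.582 , -0.0141]), 51.7, np.float64(0.011)) 86
top dogbone (array([ 0.5796, -0.0105]), -45.3, np.float64(0.063)) 58
(array([ 0.58  , -0.0115]), -6.8, np.float64(0.0)) 0 [nan nan nan]
  return _methods._mean(a, axis=axis, dtype=dtype,
  ret = um.true_divide(
```

View pics/s2c.png

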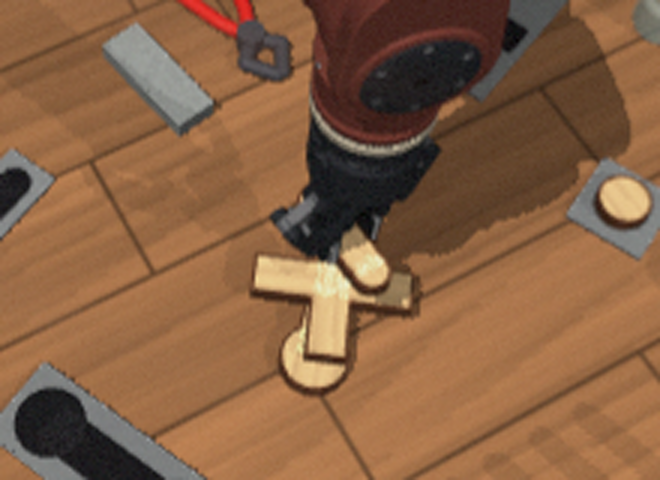

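Strap is held (crop (368,270)) and the disc sits on its board. Moving the strap to its board.

servo_tool:
  moves: "2.5 -2.77 2.5 0 0;2.5 -2.77 2.5 0 0;2.5 -2.77 2.5 0 0;2.5 -2.77 2.5 0 0;2.5 -2.77 2.5 0 0;2.5 -2.77 2.5 0 0;2.5 -2.77 2.5 0 0;2.5 -2.77 2.5 0 0;2.5 0 0 0 -0.136;2.5 0 0 0 -0.136;2.5 0 0 0 -0.136;2.5 0 0 0 -0.136"

```text
time_s: 13.35
tcp_pos: [0.3776, -0.2308, 0.1004]
tcp_rot: [[0.802, 0.598, -0.001], [0.598, -0.802, 0.001], [-0.0, -0.001, -1.0]]
wrist_force: [0.4, 0.8, -0.6]
opening: 0.0288
grasp_force: 30.0
```

servo_tool:
  moves: "2.5 0 0 0 -0.136;2.5 0 0 0 -0.136;2.5 0 0 0 -0.136;2.5 0 0 0 -0.136;2.5 0 0 0 -0.136;2.5 0 0 0 -0.136;2.5 0 0 0 -0.136;2.5 0 0 0 -0.136;2.5 0 0 0 -0.136;2.5 0 0 0 -0.136;2.5 0 0 0 0"

```text
time_s: 14.45
tcp_pos: [0.3778, -0.2306, 0.1004]
tcp_rot: [[-0.414, 0.91, -0.001], [0.91, 0.414, 0.001], [0.001, -0.0, -1.0]]
wrist_force: [0.2, 0.5, -0.2]
opening: 0.0288
grasp_force: 30.0
```

```bash
python3 - <<'E'
from h import *
go(.379,-.2317,.0105,114.4)
E
```

```text
shift cm [-0.16  0.07  8.99] turn 0.001 | al 114.5 tcp [ 0.3778 -0.2306  0.1004] F [ 0.2  0.5 -0.2] grip 30.0 open 0.0288 t 14.4 q6 0.3
```

servo_tool:
  moves: "2.5 -0.16 0.07 2.5 0;2.5 0 0 2.5 0;2.5 0 0 1.5 0;2.5 0 0 1 0;2.5 0 0 0.6 0;2.5 0 0 0 0;2.5 0 0 0 0"

```text
time_s: 15.15
tcp_pos: [0.3797, -0.2326, 0.0209]
tcp_rot: [[-0.412, 0.911, 0.0], [0.911, 0.412, -0.001], [-0.001, 0.0, -1.0]]
wrist_force: [-0.7, -0.4, 0.2]
opening: 0.029
grasp_force: 30.0
```

```bash
python3 - <<'E'
from h import *
go(.379,-.2317,.0105,114.4)
for n in('scene','top'):
    p,d=cams.get_image(n); X=cloud(n,d).reshape(-1,3)
    R=r.get_state(); T=R['tcp_pos']; P=X[np.hypot(X[:,0]-T[0],X[:,1]-T[1])<.09]
    i=np.abs(P[:,2]-T[2]-.0095)<.005; q=(P[i]-T)@R['tcp_rot']; q=q[(np.abs(q[:,1])<.016)]
    print(n,len(q),'tool x range',np.percentile(q[:,0],[0,3,97,100]).round(4),'y',np.percentile(q[:,1],[3,97]).round(4),np.median(q[:,2]))
    if n=='scene': cv2.imwrite('pics/s3c.png',cv2.resize(p[170:300,130:310,::-1],None,fx=4,fy=4,interpolation=cv2.INTER_CUBIC))
E
```

```text
shift cm [ 0.11 -0.03  1.04] turn -0.002 | al 114.3 tcp [ 0.3797 -0.2326  0.0209] F [-0.7 -0.4  0.2] grip 30.0 open 0.029 t 15.2 q6 0.3
scene 230 tool x range [-0.0524 -0.0496  0.0438  0.0475] y [-0.0131  0.015 ] -0.008717578222326654Traceback (most recent call last):
  File "<stdin>", line 7, in <module>
    return _quantile_unchecked(
        a, q, axis, out, overwrite_input, method, keepdims, weights)
    return _ureduce(a,
                    func=_quantile_ureduce_func,
    ...<5 lines>...
                    overwrite_input=overwrite_input,
                    method=method)
    r = func(a, **kwargs)
    result = _quantile(arr,
                       quantiles=q,
    ...<2 lines>...
                       out=out,
                       weights=wgt)
    slices_having_nans = np.isnan(arr[-1, ...])
                                  ~~~^^^^^^^^^
IndexError: index -1 is out of bounds for axis 0 with size 0
```

View pics/s3c.png

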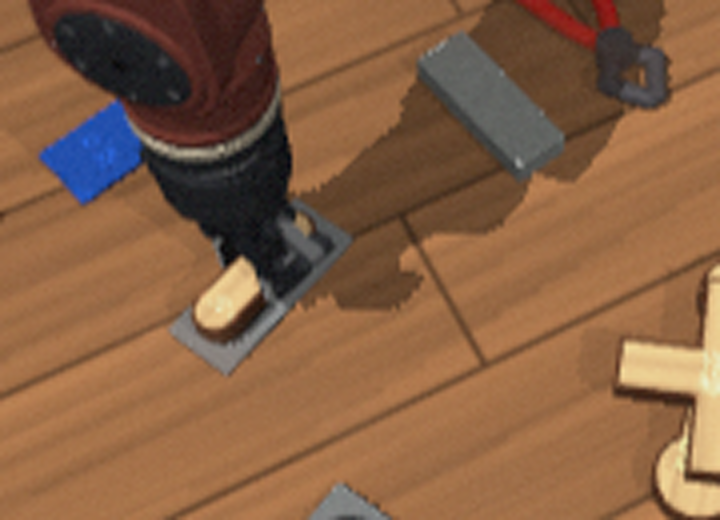

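The strap is held over the grey strap board, with the blue look-alike to its upper left at crop (90,155). It sits about 2.4 mm toward tool −x, so I correct that while lowering.

servo_tool:
  moves: "2.5 0.3 0 0.4 0;2.5 0 0 0.4 0;2.5 0 0 0 0;2.5 0 0 0.15 0;2.5 0 0 0 0;2.5 0 0 0 0"

```text
time_s: 15.85
tcp_pos: [0.3783, -0.2296, 0.0108]
tcp_rot: [[-0.412, 0.911, -0.0], [0.911, 0.412, -0.0], [-0.0, -0.0, -1.0]]
wrist_force: [-0.2, -0.3, -0.5]
opening: 0.0288
grasp_force: 30.0
```

```bash
python3 - <<'E'
from h import *
go(.379,-.2317,.0105,114.4)
E
```

```text
shift cm [-0.22 -0.02  0.03] turn -0.001 | al 114.3 tcp [ 0.3783 -0.2296  0.0108] F [-0.2 -0.3 -0.5] grip 30.0 open 0.0288 t 15.8 q6 0.3
```

servo_tool:
  moves: "2.5 0 0 0.07 0;2.5 0 0 0 0;3.5 0 0 0 0;4 0 0 0 0;4.5 0 0 0 0;4.5 0 0 -1 0;4.5 0 0 -3 0;4.5 0 0 -4 0;4.5 0 0 -4 0"

```text
time_s: 16.75
tcp_pos: [0.3779, -0.2292, 0.132]
tcp_rot: [[-0.412, 0.911, -0.0], [0.911, 0.412, 0.0], [0.0, -0.0, -1.0]]
wrist_force: [0.3, -0.6, -0.8]
opening: 0.0449
grasp_force: 0.0
```

servo_tool:
  moves: "5 3 2 0 0;5 3 2 0 0;5 3 2 0 0;5 0 0 0 0"

```text
time_s: 17.15
tcp_pos: [0.3962, -0.1198, 0.131]
tcp_rot: [[-0.416, 0.909, 0.001], [0.909, 0.416, 0.0], [-0.0, 0.001, -1.0]]
wrist_force: [-0.1, -0.2, 0.1]
opening: 0.0501
grasp_force: 0.0
```

```bash
python3 - <<'E'
from h import *
for n in('scene','top'):
    p,d=placed('strap',n); layers(n,d,['cross','dogbone'])
go(.5979,.012,.1,53.9)
E
```

```text
scene placed strap (array([ 0.3805, -0.231 ]), 114.9, np.float64(0.006)) 430 z 0.0188
scene cross (array([ 0.5788, -0.0127]), 54.0, np.float64(0.033)) 1257
scene dogbone (array([ 0.5783, -0.0123]), -43.3, np.float64(0.035)) 521
top placed strap (array([ 0.3807, -0.2312]), 114.1, np.float64(0.008)) 260 z 0.0201
top cross (array([ 0.5808, -0.0132]), 54.1, np.float64(0.023)) 671
top dogbone (array([ 0.5787, -0.0123]), -43.4, np.float64(0.074)) 307
shift cm [ 3.89 23.94  3.08] turn 1.057 | al 114.5 tcp [ 0.3961 -0.1225  0.1308] F [-0.6  0.1 -0.1] grip 0.0 open 0.0497 t 17.2 q6 0.53
```

Strap is about 1.7 mm from target with yaw within 0.5°. Next, the cross, gripped on its far-left arm.

servo_tool:
  moves: "5 0.56 3.42 0 0;5 0.56 3.42 0 0;5 0.56 3.42 0 0;5 0.56 3.42 0.5 0;5 0.56 3.42 0.5 0;5 0.56 3.42 1 0;5 0.56 3.42 1 0;5 0 0 0 0.132;5 0 0 0 0.132;5 0 0 0 0.132;5 0 0 0 0.132;5 0 0 0 0.132"

```text
time_s: 18.45
tcp_pos: [0.598, 0.01, 0.1]
tcp_rot: [[0.24, 0.971, -0.0], [0.971, -0.24, -0.0], [-0.0, -0.0, -1.0]]
wrist_force: [0.5, -0.8, 0.2]
opening: 0.0501
grasp_force: 0.0
```

servo_tool:
  moves: "5 0 0 0 0.132;5 0 0 0 0.132;5 0 0 0 0.132;5 0 0 0 0;5 0 0 0 0"

```text
time_s: 18.95
tcp_pos: [0.5979, 0.0106, 0.1001]
tcp_rot: [[0.588, 0.809, -0.0], [0.809, -0.588, -0.0], [-0.0, 0.0, -1.0]]
wrist_force: [0.7, 0.1, 0.3]
opening: 0.0505
grasp_force: 0.0
```

```bash
python3 - <<'E'
from h import *
go(.5986,.0129,.0165,54)
E
```

```text
shift cm [ 0.23 -0.08  8.36] turn 0.0 | al 54.0 tcp [0.5979 0.0106 0.1001] F [0.7 0.1 0.3] grip 0.0 open 0.0505 t 18.9 q6 2.0
```

servo_tool:
  moves: "5 0.23 -0.08 2.5 0;5 0 0 2.5 0;5 0 0 1.7 0;5 0 0 1 0;5 0 0 0.6 0;5 0 0 0 0;5 0 0 0 0"

```text
time_s: 19.65
tcp_pos: [0.5991, 0.0137, 0.018]
tcp_rot: [[0.589, 0.808, 0.001], [0.808, -0.589, -0.0], [0.0, 0.001, -1.0]]
wrist_force: [-0.1, 0.3, -0.6]
opening: 0.0502
grasp_force: 0.0
```

servo_tool:
  moves: "2.8 0 0 0 0;2.8 0 0 0 0;2.8 0 0 0 0;2.8 0 0 0 0"
  squeeze: 70

```text
time_s: 20.05
tcp_pos: [0.5992, 0.0138, 0.0184]
tcp_rot: [[0.59, 0.808, 0.002], [0.808, -0.59, -0.0], [0.001, 0.002, -1.0]]
wrist_force: [-0.8, -0.1, 5.3]
opening: 0.0318
grasp_force: 70.2
```

servo_tool:
  moves: "2.8 0 0 -0.3 0;2.8 0 0 -0.7 0;2.8 0 0 -1.5 0;2.8 0 0 -2 0;2.8 0 0 -2 0;2.8 0 0 0 0;2.8 0 0 0 0"

```text
time_s: 20.75
tcp_pos: [0.599, 0.0138, 0.0828]
tcp_rot: [[0.59, 0.807, 0.001], [0.807, -0.59, -0.0], [0.001, 0.001, -1.0]]
wrist_force: [-0.1, -0.4, -2.0]
opening: 0.032
grasp_force: 69.6
```

```bash
python3 - <<'E'
from h import *
c=np.array([.3885,.24]);a=np.radians(112.35);t=c+.032*np.array([np.cos(a),np.sin(a)]);print(t)
go(*t,.08,112.35)
for n in('scene','top'):
    p,d=cams.get_image(n); layers(n,d,['dogbone'])
    if n=='scene': cv2.imwrite('pics/c2c.png',cv2.resize(p[170:330,200:420,::-1],None,fx=3,fy=3,interpolation=cv2.INTER_CUBIC))
E
```

```text
[0.37633157 0.2695961 ]
shift cm [  7.52 -33.06   0.24] turn -1.021 | al 53.8 tcp [0.599  0.0138 0.0828] F [-0.1 -0.4 -2. ] grip 69.6 open 0.032 t 20.8 q6 2.01
scene dogbone (array([ 0.5783, -0.0124]), -43.3, np.float64(0.002)) 452
top dogbone (array([ 0.5796, -0.0116]), -44.0, np.float64(0.026)) 116
```

View pics/c2c.png

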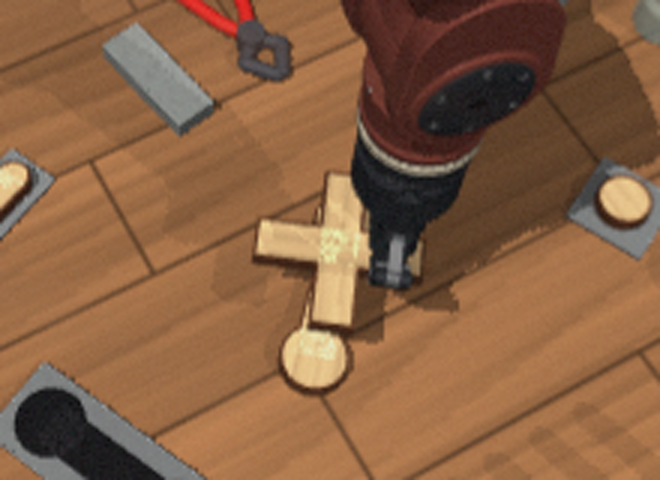

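The cross is lifted level (crop (335,245)) and the dogbone has not moved. Going to the cross board.

servo_tool:
  moves: "2.8 0.84 -3.68 0 0;2.8 0.84 -3.68 0 0;2.8 0.84 -3.68 0 0;2.8 0.84 -3.68 0 0;2.8 0.84 -3.68 0 0;2.8 0.84 -3.68 0 0;2.8 0.84 -3.68 0 0;2.8 0.84 -3.68 0 0;2.8 0.84 -3.68 0 0;2.8 0 0 0 -0.1276;2.8 0 0 0 -0.1276;2.8 0 0 0 -0.1276"

```text
time_s: 22.05
tcp_pos: [0.3747, 0.2705, 0.081]
tcp_rot: [[0.24, 0.971, -0.001], [0.971, -0.24, -0.001], [-0.001, -0.001, -1.0]]
wrist_force: [-1.4, 1.2, -0.6]
opening: 0.0315
grasp_force: 69.9
```

servo_tool:
  moves: "2.8 0 0 0 -0.1276;2.8 0 0 0 -0.1276;2.8 0 0 0 -0.1276;2.8 0 0 0 -0.1276;2.8 0 0 0 -0.1276;2.8 0 0 1.5 0;2.8 0 0 1.5 0;2.8 0 0 1 0;2.8 0 0 0 0;2.8 0 0 0 0"

```text
time_s: 23.05
tcp_pos: [0.3752, 0.2702, 0.0416]
tcp_rot: [[-0.379, 0.925, -0.001], [0.925, 0.379, -0.0], [-0.0, -0.001, -1.0]]
wrist_force: [1.7, -0.2, -0.3]
opening: 0.032
grasp_force: 69.8
```

```bash
python3 - <<'E'
from h import *
go(.376,.2705,.0105,112.35)
for n in('scene','top'):
    p,d=cams.get_image(n); X=cloud(n,d).reshape(-1,3); T=r.get_state()['tcp_pos']
    P=X[np.hypot(X[:,0]-.388,X[:,1]-.24)<.1]; i=np.abs(P[:,2]-T[2]-.0095)<.006; o=P[:,2]<.02
    if i.sum(): print(n,i.sum(),fit('cross',P[i][:,:2],P[o][:,:2],(.388,.24,np.radians(22.3))),np.median(P[i][:,2]),T)
    if n=='scene':
        q=P[i]; print('plane',np.linalg.lstsq(np.c_[q[:,:2]-[.3885,.24],np.ones(len(q))],q[:,2],rcond=None)[0])
E
```

```text
shift cm [-0.    0.09  3.11] turn -0.001 | al 112.3 tcp [0.3752 0.2702 0.0416] F [ 1.7 -0.2 -0.3] grip 69.8 open 0.032 t 23.1 q6 1.52
scene 883 (array([0.3866, 0.2387]), 22.5, np.float64(0.512)) 0.05027949939019849 [0.37569597 0.27036459 0.04214893]
plane [-0.00454412  0.00488718  0.05044814]
top 581 (array([0.3915, 0.241 ]), 22.2, np.float64(0.056)) 0.050935698946831476 [0.37594294 0.27048437 0.04248678]
```

servo_tool:
  moves: "2.8 0 0.05 1.2 0;2.8 0 0 1 0;2.8 0 0 0.5 0;2.8 0 0 0.2 0;2.8 0 0 0 0;2.8 0 0 0 0"

```text
time_s: 23.75
tcp_pos: [0.3762, 0.2706, 0.0133]
tcp_rot: [[-0.38, 0.925, 0.0], [0.925, 0.38, -0.0], [-0.0, 0.0, -1.0]]
wrist_force: [0.9, 1.0, -0.8]
opening: 0.032
grasp_force: 69.9
```

```bash
python3 - <<'E'
from h import *
go(.376,.2705,.0105,112.35)
E
```

```text
shift cm [-0.   -0.03  0.28] turn -0.0 | al 112.3 tcp [0.3762 0.2706 0.0133] F [ 0.9  1.  -0.8] grip 69.9 open 0.032 t 23.8 q6 1.52
```

servo_tool:
  moves: "2.8 0 0 0.15 0;2.8 0 0 0.1 0;2.8 0 0 0 0;2.8 0 0 0 0"

```text
time_s: 24.15
tcp_pos: [0.3762, 0.2706, 0.0106]
tcp_rot: [[-0.38, 0.925, 0.0], [0.925, 0.38, -0.0], [-0.0, 0.0, -1.0]]
wrist_force: [0.7, 0.2, -1.5]
opening: 0.032
grasp_force: 69.9
```

servo_tool:
  moves: "2.8 0 0 0.05 0;2.8 0 0 0 0;3.6 0 0 0 0;4.2 0 0 0 0;4.8 0 0 0 0;4.8 0 0 -1 0;4.8 0 0 -3 0;4.8 0 0 -4 0;4.8 0 0 -3 0;4.8 0 0 0 0"

```text
time_s: 25.15
tcp_pos: [0.3786, 0.2715, 0.1254]
tcp_rot: [[-0.38, 0.925, 0.007], [0.925, 0.38, 0.002], [-0.0, 0.007, -1.0]]
wrist_force: [0.5, 0.2, 1.0]
opening: 0.0483
grasp_force: 0.0
```

servo_tool:
  moves: "5 -3 2 0 0;5 -3 2 0 0;5 -3 2 0 0;5 -3 2 0 0;5 0 0 0 0;5 0 0 0 0"

```text
time_s: 25.75
tcp_pos: [0.4956, 0.1895, 0.1196]
tcp_rot: [[-0.379, 0.926, -0.001], [0.926, 0.379, -0.0], [0.0, -0.001, -1.0]]
wrist_force: [-0.5, -0.1, -0.0]
opening: 0.0504
grasp_force: 0.0
```

```bash
python3 - <<'E'
from h import *
for n in('scene','top'):
    p,d=placed('cross',n); layers(n,d,['dogbone'])
go(.5786,-.0123,.08,136.6)
E
```

```text
scene placed cross (array([0.3902, 0.2386]), 22.0, np.float64(0.028)) 629 z 0.0191
scene dogbone (array([ 0.5781, -0.0125]), -43.4, np.float64(0.002)) 1184
top placed cross (array([0.393 , 0.2397]), 19.2, np.float64(0.0)) 4 z 0.0163
top dogbone (array([ 0.5788, -0.0125]), -43.1, np.float64(0.043)) 664
shift cm [-21.92   0.03   3.98] turn -0.423 | al 112.4 tcp [0.4949 0.1903 0.1199] F [-0.4 -0.2  0.2] grip 0.0 open 0.05 t 25.9 q6 1.3
```

Cross is within about 2 mm; I'll recheck it at the end. Next, the dogbone.

servo_tool:
  moves: "5 -3.65 0 0 0;5 -3.65 0 0 0;5 -3.65 0 0.5 0;5 -3.65 0 1 0;5 -3.65 0 1 0;5 -3.65 0 1.5 0;5 0 0 0 -0.141;5 0 0 0 -0.141;5 0 0 0 -0.141;5 0 0 0 0;5 0 0 0 0"

```text
time_s: 26.95
tcp_pos: [0.5787, -0.0118, 0.0803]
tcp_rot: [[-0.724, 0.69, 0.0], [0.69, 0.724, -0.0], [-0.0, 0.0, -1.0]]
wrist_force: [0.5, -0.8, 1.1]
opening: 0.0501
grasp_force: 0.0
```

```bash
python3 - <<'E'
from h import *
go(.5784,-.0124,.005,136.7)
E
```

```text
shift cm [-0.02 -0.06  7.53] turn -0.005 | al 136.4 tcp [ 0.5787 -0.0118  0.0803] F [ 0.5 -0.8  1.1] grip 0.0 open 0.0501 t 26.9 q6 0.51
```

servo_tool:
  moves: "5 0 -0.05 2.5 0;5 0 0 2.3 0;5 0 0 1.3 0;5 0 0 0.8 0;5 0 0 0.5 0;5 0 0 0 0;5 0 0 0 0"

```text
time_s: 27.65
tcp_pos: [0.5791, -0.0131, 0.0069]
tcp_rot: [[-0.726, 0.688, 0.001], [0.688, 0.726, -0.0], [-0.001, 0.0, -1.0]]
wrist_force: [0.4, 0.6, -0.1]
opening: 0.0499
grasp_force: 0.0
```

servo_tool:
  moves: "3 0 0 0 0;3 0 0 0 0;3 0 0 0 0;3 0 0 0 0"
  squeeze: 60

```text
time_s: 28.05
tcp_pos: [0.5795, -0.0132, 0.0074]
tcp_rot: [[-0.726, 0.688, 0.002], [0.688, 0.726, -0.001], [-0.002, 0.001, -1.0]]
wrist_force: [-1.1, -0.2, 7.3]
opening: 0.0338
grasp_force: 60.4
```

servo_tool:
  moves: "3 0 0 -0.3 0;3 0 0 -0.7 0;3 0 0 -1.5 0;3 0 0 -2 0;3 0 0 -2 0;3 0 0 0 0;3 0 0 0 0"

```text
time_s: 28.75
tcp_pos: [0.579, -0.0131, 0.0717]
tcp_rot: [[-0.726, 0.687, 0.001], [0.687, 0.726, -0.0], [-0.001, 0.001, -1.0]]
wrist_force: [0.2, 0.7, -1.5]
opening: 0.0336
grasp_force: 59.9
```

```bash
python3 - <<'E'
from h import *
go(.6265,-.2342,.04,205.4)
for n in('scene','top'):
    p,d=cams.get_image(n); X=cloud(n,d).reshape(-1,3); T=r.get_state()['tcp_pos']
    P=X[np.hypot(X[:,0]-T[0],X[:,1]-T[1])<.12]; i=np.abs(P[:,2]-T[2]-.0095)<.006; o=P[:,2]<.02
    print(n,i.sum(),fit('dogbone',P[i][:,:2],P[o][:,:2],(.578,-.012,np.radians(-43))),np.median(P[i][:,2]),T)
    if n=='scene': cv2.imwrite('pics/b2c.png',cv2.resize(p[130:350,170:450,::-1],None,fx=2.6,fy=2.6,interpolation=cv2.INTER_CUBIC))
E
```

```text
shift cm [-18.65 -12.8    3.19] turn -1.201 | al 136.6 tcp [ 0.579  -0.0131  0.0717] F [ 0.2  0.7 -1.5] grip 59.9 open 0.0336 t 28.8 q6 0.51
scene 786 (array([ 0.5756, -0.0087]), -43.3, np.float64(0.177)) 0.07765491746428799 [ 0.57838876 -0.01294374  0.07077832]
top 87 (array([ 0.5718, -0.0281]), -22.7, np.float64(0.127)) 0.07718604130802764 [ 0.57799107 -0.01283517  0.07020552]
```

View pics/b2c.png

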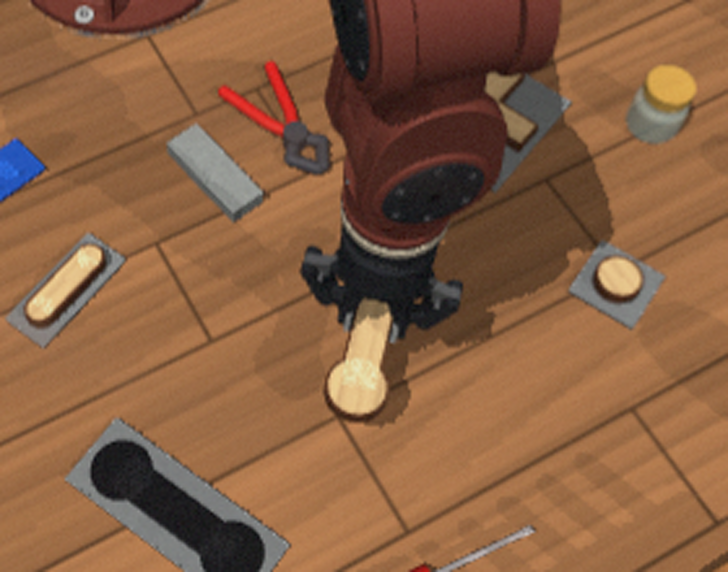

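The dogbone is held level (crop (365,350)). The strap, disc and cross are on their boards and the jar is untouched at crop (665,100).

servo_tool:
  moves: "3 -3.12 -2.11 0 0;3 -3.12 -2.11 0 0;3 -3.12 -2.11 0 0;3 -3.12 -2.11 0 0;3 -3.12 -2.11 0 0;3 -3.12 -2.11 0 0;3 0 0 0 -0.1334;3 0 0 0 -0.1334;3 0 0 0 -0.1334;3 0 0 0 -0.1334;3 0 0 0 -0.1334;3 0 0 0 -0.1334"

```text
time_s: 30.05
tcp_pos: [0.6267, -0.2332, 0.0696]
tcp_rot: [[-0.999, -0.048, -0.002], [-0.048, 0.999, 0.001], [0.002, 0.001, -1.0]]
wrist_force: [-0.4, 0.2, -0.8]
opening: 0.034
grasp_force: 59.9
```

servo_tool:
  moves: "3 0 0 0 -0.1334;3 0 0 0 -0.1334;3 0 0 0 -0.1334;3 0 0 1.5 0;3 0 0 1.2 0;3 0 0 0.5 0;3 0 0 0 0;3 0 0 0 0"

```text
time_s: 30.85
tcp_pos: [0.6274, -0.2335, 0.0389]
tcp_rot: [[-0.904, -0.427, -0.0], [-0.427, 0.904, 0.0], [0.0, 0.0, -1.0]]
wrist_force: [-0.7, -0.4, -0.5]
opening: 0.0337
grasp_force: 59.9
```

```bash
python3 - <<'E'
from h import *
go(.6277,-.2336,.0133,205.4)
for n in('scene','top'):
    p,d=cams.get_image(n); X=cloud(n,d).reshape(-1,3); T=r.get_state()['tcp_pos']
    P=X[np.hypot(X[:,0]-T[0],X[:,1]-T[1])<.12]; i=np.abs(P[:,2]-T[2]-.0075)<.006; o=P[:,2]<.02
    print(n,i.sum(),fit('dogbone',P[i][:,:2],P[o][:,:2],(.6265,-.234,np.radians(25.4))),np.median(P[i][:,2]),T)
E
```

```text
shift cm [-0.03 -0.02  2.56] turn -0.002 | al -154.7 tcp [ 0.6274 -0.2335  0.0389] F [-0.7 -0.4 -0.5] grip 59.9 open 0.0337 t 30.9 q6 -0.99
scene 939 (array([ 0.6245, -0.2329]), 25.3, np.float64(0.039)) 0.044868701351641116 [ 0.62769968 -0.23371446  0.03943958]
top 20 (array([ 0.6271, -0.2301]), 30.3, np.float64(0.005)) 0.04649893093650148 [ 0.62782916 -0.23382712  0.03971072]
```

servo_tool:
  moves: "3 -0.1 0 1 0;3 0 0 0.8 0;3 0 0 0.5 0;3 0 0 0.15 0;3 0 0 0 0;3 0 0 0 0"

```text
time_s: 31.55
tcp_pos: [0.6285, -0.2333, 0.0148]
tcp_rot: [[-0.904, -0.428, 0.0], [-0.428, 0.904, -0.0], [-0.0, -0.0, -1.0]]
wrist_force: [0.1, 0.2, -0.5]
opening: 0.0338
grasp_force: 59.9
```

servo_tool:
  moves: "3 0 0 0.1 0;3 0 0 0.05 0;3 0 0 0 0;3 0 0 0 0"

```text
time_s: 31.95
tcp_pos: [0.6286, -0.2333, 0.0135]
tcp_rot: [[-0.904, -0.428, 0.0], [-0.428, 0.904, -0.0], [-0.0, -0.0, -1.0]]
wrist_force: [-0.4, -0.2, 2.1]
opening: 0.0335
grasp_force: 60.3
```

servo_tool:
  moves: "3.8 0 0 0 0;4.4 0 0 0 0;4.8 0 0 0 0;4.8 0 0 -1 0;4.8 0 0 -3 0;4.8 0 0 -4 0;4.8 0 0 -4 0;5 -2 -4 0 0;5 -2 -4 0 0;5 -2 -4 0 0;5 -2 -4 0 0;5 0 0 0 0"

```text
time_s: 33.15
tcp_pos: [0.7464, -0.3263, 0.1314]
tcp_rot: [[-0.904, -0.427, -0.002], [-0.427, 0.904, 0.001], [0.002, 0.002, -1.0]]
wrist_force: [-0.8, 0.1, -0.5]
opening: 0.0501
grasp_force: 0.0
```

```bash
python3 - <<'E'
from h import *
go(.5,-.2,.13,200)
for n in('scene','top'):
    for s in G: p,d=placed(s,n)
    X=cloud(n,d); m=X[(np.hypot(X[...,0]-.48,X[...,1]-.39)<.06)&(X[...,2]>.062)]; print('jar',m.mean(0))
    if n=='scene': cv2.imwrite('pics/e.png',cv2.resize(p[110:390,110:510,::-1],None,fx=2,fy=2,interpolation=cv2.INTER_CUBIC))
E
```

```text
shift cm [16.89 21.95  0.21] turn 0.092 | al -154.7 tcp [ 0.7464 -0.3263  0.1314] F [-0.8  0.1 -0.5] grip 0.0 open 0.0501 t 33.1 q6 -1.01
scene placed dogbone (array([ 0.6278, -0.2337]), 25.6, np.float64(0.003)) 827 z 0.0194
scene placed cross (array([0.3903, 0.2387]), 21.8, np.float64(0.024)) 873 z 0.0191
scene placed strap (array([ 0.38 , -0.232]), 102.0, np.float64(0.0)) 0 z nan
scene placed disc (array([0.6274, 0.2438]), 15.2, np.float64(0.003)) 243 z 0.0196
jar [0.49018146 0.39476057 0.06967349]
top placed dogbone (array([ 0.628, -0.233]), 13.0, np.float64(0.0)) 0 z nan
top placed cross (array([0.3917, 0.2405]), 21.6, np.float64(0.0)) 82 z 0.0193
top placed strap (array([ 0.3808, -0.2314]), 114.3, np.float64(0.007)) 268 z 0.0198
top placed disc (array([0.6285, 0.2452]), 13.9, np.float64(0.006)) 150 z 0.0194
jar [0.48930573 0.39422643 0.06885985]
  return _methods._mean(a, axis=axis, dtype=dtype,
  ret = ret.dtype.type(ret / rcount)
```

View pics/e.png

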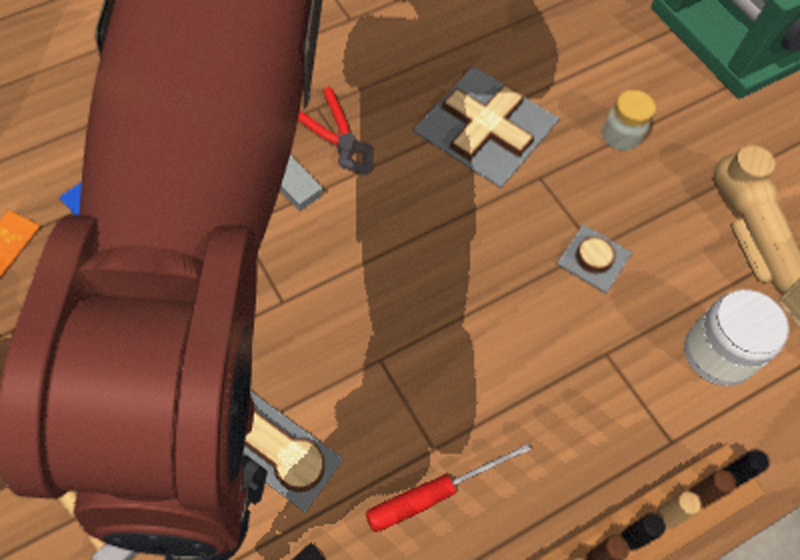

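The final view shows all four patterns flat on their own boards: cross (487,118), disc (596,253), strap confirmed from the top camera, dogbone (285,450). Offsets are about 1–3 mm. The jar (628,120) hasn't moved and the arm is clear of everything.

```bash
python3 -c "
from bench import r
print(r.hand_in())"
```

```text
the job is handed in; nothing more can be done
None
```

The job is handed in: all four patterns were taken from the top down and laid flat on their own boards, each within about 3 mm of its outline by camera, the jar did not move, and the robot's clock stood at about 33 s.

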